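# Put the full screw tin away by weight

### The arm

A 6-joint arm with a two-finger parallel gripper is mounted at the origin on the work surface; the furniture and walls round the work are solid. World frame = base frame: x ahead of the robot, y to its left, z up, the work surface at z = 0. Lengths are in m, angles in rad, forces in N, time in s.
With the tool pointing down it reaches from about 0.35 to 0.975 m from the base axis. Payload 4.9 kg.
Tool frame: the origin (TCP) lies midway between the tips of the shut fingers; the grasp point (between the pads) lies 19 mm behind it (ctrl.hold_point_z is the distance from the TCP to the grasp point, in m); z points along the fingers, y is the line along which they close (so a half turn about z gives the same grasp; the last joint's range is limited). The gripper opens to 85 mm and grips with 20 to 120 N. Pads are 22 mm wide; open, the fingers measure 114 mm over their backs; the gripper's body (76 mm by 85 mm) begins 54 mm behind the grasp point. The pads swing forward as they close: fully open they stand 13 mm farther back than shut.
Start: joints at [-1.294, 0.053, 1.613, -0, 1.476, -0.119], TCP at [0.241, -0.577, 0.231] pointing down, gripper open.
Joint ranges: [-3.01, 3.01], [-1.01, 2.22], [0.06, 2.58], [-1.02, 4.17], [0.09, 2.62], [-3.14, 3.14]. Speed limits (rad/s): [2.57, 2.57, 3.14, 3.14, 3.14, 3.14].

### API

Orientations are given as a rotation vector (axis times angle).
In Python, from station import status, viewer, finish_job, ctrl gives the robot as it stands.
- The arm moves only by the shell command python3 -m jog 'ROWS' [FORCE]. ROWS is JSON, a list of rows, each a list of 7 numbers: the turn, a rotation vector about the tool's x, y, z each as a share of 5 degrees, from -1 to 1, then the shift along the tool's x, y, z each as a share of 30 mm, from -1 to 1, then the opening, from -1 (shut) to 1 (fully open). A call has 1 to 5 rows; each row shifts and turns the commanded pose from where the row before left it, along the tool's axes as they then stand; what a row does not reach is not made up. A row lasts 1/8 s, in which the tool goes at most 62.5 mm and 10.7 degrees, less where a joint would pass 70% of its speed; a pose out of reach is approached as far as the arm can. A call with a number of a shift or a turn outside -1 to 1 is refused whole. A call with a gripper value outside its range is refused whole. The fingers move at their own pace and stop on an object; FORCE is the grip in N (left out, the last holds). Time passes only in rows, so rows that do not move let the fingers close. It gives the time, the measured TCP pose, the force, the opening and the grip force at its end, in the units of the state.
- status.get_obs(): the state, without advancing time (a new reading comes with each control period).
- viewer.get_image(name): name is "scene" or "top"; returns a dict with "img" (420x560x3 uint8, red, green, blue), "fovy" (degrees; the focal length in pixels is half the picture's height over the tangent of half this angle, whatever the lens; pixels are square), "cx", "cy" (the principal point, pixels), "rvec" (rotation vector, rad) and "tvec" (3), from world to camera coordinates, as OpenCV has them. Camera axes: x right, y down, z forward; pixel columns grow to the right and rows downward; lengths in m; the calibration is good to about 2 mm. A picture is of the moment at which its call begins. There is no depth.
- finish_job(): hands the job in; it is judged then, once.
The state is a dict: "t": time; "q": joint angles; "dq": joint speeds; "effort": joint torques, N m; "tool_pos": TCP position; "tool_rot": TCP orientation; "contact_force": force on the tool from outside, world axes, zero at the start; "wrist_torque": the same for the moment, N m; "opening": finger opening in m; "grip_force": force on a finger pad.
Only numpy, scipy, OpenCV 4.12 (cv2) and the standard library are available. Lean on these libraries where they do the work, as an engineer would, in place of code of your own. Each camera call takes 0.05 s, during which the arm holds its last target. There are 200 camera calls.

### The job

Of the three closed metal tins that look alike, one is still full of screws and two are empty. Find the full one by its weight, stand it upright in the open wooden chest, and then lower the chest's hinged lid gently until it is fully shut. Set tins down rather than dropping them, leave the empty ones standing upright where they stood, and do not disturb the other things on the bench.

Things in the scene. Friction and masses are not known exactly. Their poses are not given: they have to be found in the camera images.
- tin_a: closed round metal tin, 62 mm in diameter and 75 mm tall, standing upright; the three tins look exactly alike, one (any of the three) is full of screws and weighs 0.6 to 0.8 kg, the two others are empty and weigh 0.10 to 0.16 kg; origin at the centre of its underside, z up
- tin_b: closed round metal tin, 62 mm in diameter and 75 mm tall, standing upright; the three tins look exactly alike, one (any of the three) is full of screws and weighs 0.6 to 0.8 kg, the two others are empty and weigh 0.10 to 0.16 kg; origin at the centre of its underside, z up
- tin_c: closed round metal tin, 62 mm in diameter and 75 mm tall, standing upright; the three tins look exactly alike, one (any of the three) is full of screws and weighs 0.6 to 0.8 kg, the two others are empty and weigh 0.10 to 0.16 kg; origin at the centre of its underside, z up
- chest: open-topped plywood chest with dark corner irons, fixed to the bench, 170 (x) x 200 (y) x 95 mm high outside, walls and floor 6 mm thick (inside 158 x 188 x 89 mm); origin at the centre of its underside, x points from its open front to the hinge side at the back, z up; its yaw varies
- lid (a joint): hinge of the chest's lid, rad: 0 is fully shut, grows as it opens (1.57 is upright, stop at 1.8); the hinge is stiff, so the lid stays where it is left. The lid is a 170 x 200 mm plywood board 10 mm thick; a tab 64 mm wide and 10 mm thick sticks out 23 mm beyond the middle of its free edge
- lid_hinge (a point): point on the lid's hinge axis, at the middle of the rim of the chest's back wall (95.5 mm above the bench, on the chest's outer back face); its y axis is the hinge axis; it turns with the lid, at joint 0 its axes are the chest's
- lid_edge (a point): middle of the lid's free edge on its outer (upper when shut) face, 170 mm from the hinge axis; it turns with the lid, at joint 0 its axes are the chest's
- nail_tin: open low round tin (clear-looking, with panel pins in it), 69 mm across, 38 mm high, a bystander; origin at the centre of its underside
- sanding_block: brown sanding block lying flat, 60 x 100 x 28 mm, a bystander; origin at the centre of its underside
Mind the look-alikes: they are no part of the job. Leave any red look-alike of the tin_b alone.

How it is judged:
On the way, in this order (a step that is already met when the one before it is completed fails the run):
1. the full tin stands upright on the floor of the open chest, released (((x of tin_a in the frame of chest between -0.06 and 0.06 m and y of tin_a in the frame of chest between -0.075 and 0.075 m and z of tin_a in the frame of chest between 0 and 0.014 m and angle between tin_a's own z axis and vertical below 0.15 rad and contact force between tin_a and chest above 4 N and contact force between the fingers and tin_a below 0.2 N and value of joint lid above 0.8 rad) or (x of tin_b in the frame of chest between -0.06 and 0.06 m and y of tin_b in the frame of chest between -0.075 and 0.075 m and z of tin_b in the frame of chest between 0 and 0.014 m and angle between tin_b's own z axis and vertical below 0.15 rad and contact force between tin_b and chest above 4 N and contact force between the fingers and tin_b below 0.2 N and value of joint lid above 0.8 rad) or (x of tin_c in the frame of chest between -0.06 and 0.06 m and y of tin_c in the frame of chest between -0.075 and 0.075 m and z of tin_c in the frame of chest between 0 and 0.014 m and angle between tin_c's own z axis and vertical below 0.15 rad and contact force between tin_c and chest above 4 N and contact force between the fingers and tin_c below 0.2 N and value of joint lid above 0.8 rad))), for 0.2 s.
2. the lid is lowered fully shut (value of joint lid below 0.05 rad), for 0.2 s.
At the end, for the whole second after the job is handed in: The full tin stands upright (within 0.15 rad) on the chest's floor, the lid is shut (below 0.05 rad), both empty tins stand upright on the bench within 40 mm of where they started, everything is at rest, and the open nail tin and the sanding block are within 30 mm of where they started (((x of tin_a in the frame of chest between -0.06 and 0.06 m and y of tin_a in the frame of chest between -0.075 and 0.075 m and z of tin_a in the frame of chest between 0 and 0.014 m and angle between tin_a's own z axis and vertical below 0.15 rad and contact force between tin_a and chest above 4 N) or (x of tin_b in the frame of chest between -0.06 and 0.06 m and y of tin_b in the frame of chest between -0.075 and 0.075 m and z of tin_b in the frame of chest between 0 and 0.014 m and angle between tin_b's own z axis and vertical below 0.15 rad and contact force between tin_b and chest above 4 N) or (x of tin_c in the frame of chest between -0.06 and 0.06 m and y of tin_c in the frame of chest between -0.075 and 0.075 m and z of tin_c in the frame of chest between 0 and 0.014 m and angle between tin_c's own z axis and vertical below 0.15 rad and contact force between tin_c and chest above 4 N)) and value of joint lid below 0.05 rad and ((x of tin_a in the frame of chest between -0.06 and 0.06 m and y of tin_a in the frame of chest between -0.075 and 0.075 m and z of tin_a in the frame of chest between 0 and 0.014 m and angle between tin_a's own z axis and vertical below 0.15 rad and contact force between tin_a and chest above 4 N) or (distance of tin_a from where it was at the start of the episode below 0.04 m and angle between tin_a's own z axis and vertical below 0.1 rad and height (world z) of tin_a below 0.006 m)) and ((x of tin_b in the frame of chest between -0.06 and 0.06 m and y of tin_b in the frame of chest between -0.075 and 0.075 m and z of tin_b in the frame of chest between 0 and 0.014 m and angle between tin_b's own z axis and vertical below 0.15 rad and contact force between tin_b and chest above 4 N) or (distance of tin_b from where it was at the start of the episode below 0.04 m and angle between tin_b's own z axis and vertical below 0.1 rad and height (world z) of tin_b below 0.006 m)) and ((x of tin_c in the frame of chest between -0.06 and 0.06 m and y of tin_c in the frame of chest between -0.075 and 0.075 m and z of tin_c in the frame of chest between 0 and 0.014 m and angle between tin_c's own z axis and vertical below 0.15 rad and contact force between tin_c and chest above 4 N) or (distance of tin_c from where it was at the start of the episode below 0.04 m and angle between tin_c's own z axis and vertical below 0.1 rad and height (world z) of tin_c below 0.006 m)) and linear speed of each of tin_a, tin_b, tin_c below 0.02 m/s and distance of each of nail_tin, sanding_block from where it was at the start of the episode below 0.03 m); the robot touches nothing.
It fails at once if the lid is slammed (faster than 2.5 rad/s) (velocity of joint lid below -2.5 rad/s).
It fails at once if a tin is dropped (moves faster than 0.7 m/s out of the fingers) ((linear speed of tin_a above 0.7 m/s and contact force between the fingers and tin_a below 0.1 N) or (linear speed of tin_b above 0.7 m/s and contact force between the fingers and tin_b below 0.1 N) or (linear speed of tin_c above 0.7 m/s and contact force between the fingers and tin_c below 0.1 N)).
It also fails if it takes over 70 s, if anything falls off the work surface, if the arm or the gripper's body presses on something with over 40 N, if the wrist force passes 120 N, or if a joint passes its speed limit or range.

## Working session

There is one attempt and no reset: what is moved stays moved. The work goes in short steps, Python scripts to look and compute and a shell command to move; the robot and the scene stay as the last step left them, time stands still between calls to the robot, and variables do not carry over. Pictures are saved under pics/ and viewed, at most 10 in all, crops included, and the job is handed in when it is done.

```bash
ls; mkdir -p pics
python3 - <<'E'
from station import status, viewer, ctrl
import cv2
o=status.get_obs(); print(o); print(ctrl.hold_point_z)
for n in ("scene","top"):
    d=viewer.get_image(n); cv2.imwrite(f"pics/{n}0.png",d["img"][:,:,::-1]); print({k:v for k,v in d.items() if k!="img"})
E
```

```text
pics
{'t': 0.0, 'q': array([-1.29400305e+00,  5.33573860e-02,  1.61427176e+00,  9.08605954e-06,
        1.47599360e+00, -1.19047371e-01]), 'dq': array([-7.43693085e-04, -1.57869831e-03, -1.05625530e-03, -1.92302894e-04,
       -8.95422947e-05, -1.54859741e-03]), 'effort': array([ 1.45308553e-03, -3.93677545e+01, -3.70171595e+01, -7.99256009e-05,
        6.96938179e-03, -1.96749966e-05]), 'tool_pos': array([ 0.24079712, -0.57608843,  0.23007597]), 'tool_rot': array([-3.07827660e+00, -6.17334080e-01,  2.36938824e-04]), 'contact_force': array([ 0.36073804,  1.12280943, -0.20943558]), 'wrist_torque': array([-0.04072911, -0.02085699, -0.00486341]), 'grip_force': 0.0, 'opening': 0.08510627036754524}
0.0187
{'fovy': 56.17383960145284, 'cx': 273.3209377645507, 'cy': 212.42294622722048, 'rvec': array([ 0.8956415 , -2.4764547 ,  1.12481285]), 'tvec': array([0.35941378, 0.27402901, 0.78014202])}
{'fovy': 50.68169743358085, 'cx': 283.40449185240817, 'cy': 210.47947285445156, 'rvec': array([ 2.16359931, -2.22216087,  0.07116108]), 'tvec': array([0.00853831, 0.45594732, 1.15851032])}
```

View pics/scene0.png

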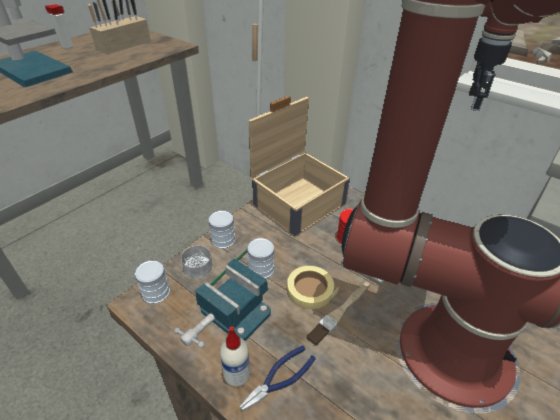

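View pics/top0.png

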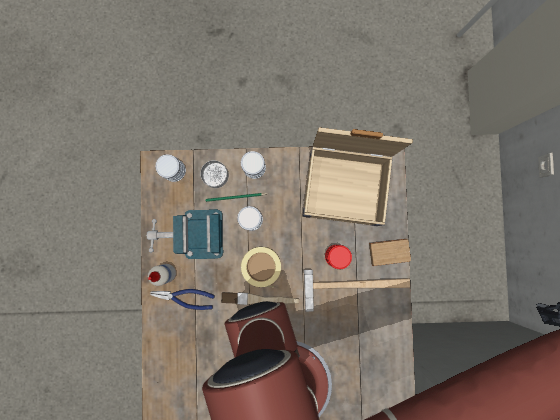

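Scene view: three clear-grey tins at about (152,282), (221,229) and (261,258); the nail tin is at (196,262), the red look-alike at (348,226), and the chest at (300,195) with its lid upright behind. Top view: tins at (168,165), (253,162) and (249,217), nail tin at (214,174), chest at (347,185), sanding block at (390,252).

```bash
cat > h.py <<'E'
import numpy as np, cv2
from scipy.optimize import least_squares
from scipy.spatial.transform import Rotation as R
from station import status, viewer
def cam(n,img=None):
    d=viewer.get_image(n); f=210/np.tan(np.radians(d["fovy"]/2))
    d["K"]=np.array([[f,0,d["cx"]],[0,f,d["cy"]],[0,0,1]]); return d
def proj(d,P): return cv2.projectPoints(np.atleast_2d(np.float64(P)),d["rvec"],d["tvec"],d["K"],None)[0][:,0]
def plane(d,p,z):
    M=cv2.Rodrigues(d["rvec"])[0]; c=-M.T@d["tvec"]; r=M.T@np.linalg.inv(d["K"])@[*p,1]
    return c+r*(z-c[2])/r[2]
def tri(ds,ps):
    x0=plane(ds[0],ps[0],.05)
    s=least_squares(lambda X:np.concatenate([proj(d,X)[0]-p for d,p in zip(ds,ps)]),x0)
    return s.x,abs(s.fun).max()
def ring(x,y,z,r):
    a=np.linspace(0,2*np.pi,60); return np.c_[x+r*np.cos(a),y+r*np.sin(a),0*a+z]
E
python3 - <<'E'
from h import *
T=cam("top");S=cam("scene")
M=cv2.Rodrigues(T["rvec"])[0]; print("top cam",-M.T@T["tvec"])
tp={"A":(167.5,165),"B":(252.5,161.5),"C":(249,217),"nail":(214.5,173)}
sp={"A":(150.5,271),"B":(221,219),"C":(261,247),"nail":(197,257)}
for k in tp: print(k,plane(T,tp[k],.075).round(3),[v if np.isscalar(v) else v.round(3) for v in tri([T,S],[tp[k],sp[k]])])
# chest: rim corners: front-left.. top image / scene
ct=[(305,216),(386,224),(390,157)]
cs=[(296,210),(349,181)]
for p in ct: print(plane(T,p,.095).round(3))
for p in cs: print(plane(S,p,.095).round(3))
# mosaic crops
a=cv2.resize(T["img"][120:240,135:275],None,fx=2.8,fy=2.8,interpolation=2)
b=cv2.resize(T["img"][110:230,285:425],None,fx=2.8,fy=2.8,interpolation=2)
c=cv2.resize(S["img"][195:315,125:285],None,fx=2.45,fy=2.45,interpolation=2)
e=cv2.resize(S["img"][90:240,225:385],None,fx=1.96,fy=1.96,interpolation=2)
W=lambda i:cv2.copyMakeBorder(i,0,300-min(300,i.shape[0]),0,400-min(400,i.shape[1]),0)[:300,:400] if i.shape[0]<=300 else W(cv2.resize(i,(int(i.shape[1]*300/i.shape[0]),300)))
m=np.vstack([np.hstack([W(a),W(b)]),np.hstack([W(c),W(e)])])
cv2.imwrite("pics/m1.png",m[:,:,::-1]); print(m.shape)
E
```

```text
top cam [0.38553128 0.00274698 1.18383492]
A [0.575 0.285 0.075] [array([0.575, 0.286, 0.067]), np.float64(0.6974972342735555)]
B [0.578 0.071 0.075] [array([0.579, 0.071, 0.065]), np.float64(0.6110773760618997)]
C [0.438 0.083 0.075] [array([0.437, 0.083, 0.07 ]), np.float64(0.6294930215792647)]
nail [0.551 0.167 0.075] [array([0.558, 0.174, 0.028]), np.float64(0.33491061983369264)]
[ 0.436 -0.056  0.095]
[ 0.411 -0.254  0.095]
[ 0.577 -0.271  0.095]
[ 0.436 -0.048  0.095]
[ 0.399 -0.232  0.095]
(600, 800, 3)
```

View pics/m1.png

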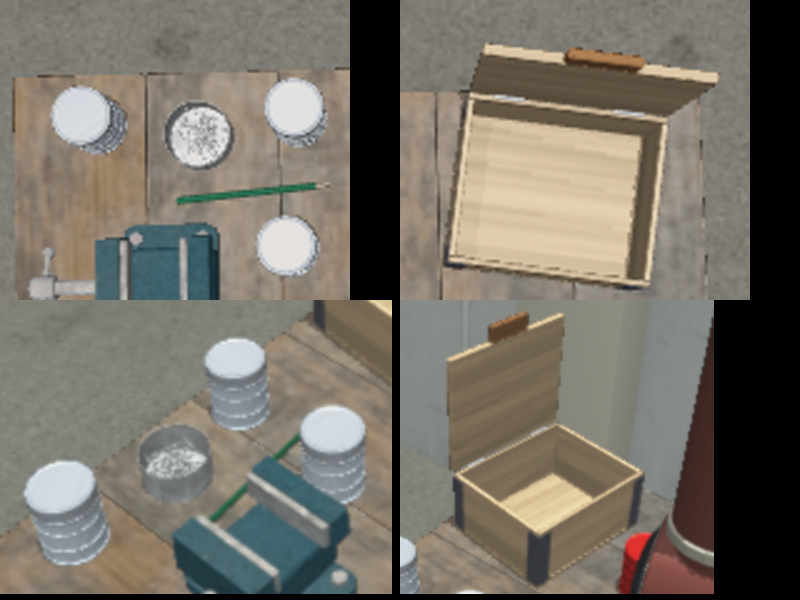

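The mosaic shows the chest rim and the lid, which leans slightly back and has a brown tab on its free edge. It also gives the tin-top centres: top view A (168,166.4), B (253,163.6), C (249.8,218); scene view A (150.3,271.3), B (221.3,218.7), C (260.9,248.1).

Run:
```python
from h import *
T=cam("top");S=cam("scene")
tp={"A":(168,166.4),"B":(253,163.6),"C":(249.8,218)}
sp={"A":(150.3,271.3),"B":(221.3,218.7),"C":(260.9,248.1)}
pos={}
for k in tp:
    x,e=tri([T,S],[tp[k],sp[k]]); print(k,x.round(4),round(e,2)); pos[k]=x
tc=np.array([(304.2,214.8),(384.2,224),(392.2,158),(313,148)])   # FL FR BR BL
sc=np.array([(296.9,206.3),(348,177.8),(305.6,153.8),(253.1,177.8)])
lt=np.array([(319.4,128),(412.2,140)]); ls=np.array([(249,119.6),(308.2,97.7)]) # L,R of free edge
C=np.array([(-.085,.1),(-.085,-.1),(.085,-.1),(.085,.1)])
def model(p):
    x,y,w,a,h=p; r=R.from_euler('z',w).as_matrix()
    rim=np.c_[C,[h]*4]@r.T+[x,y,0]
    ed=np.array([[.085-.17*np.cos(a)+.005*np.sin(a),s,h+.17*np.sin(a)+.005*np.cos(a)] for s in(.1,-.1)])@r.T+[x,y,0]
    return rim,ed
def res(p):
    rim,ed=model(p); return np.concatenate([(proj(T,rim)-tc).ravel(),(proj(S,rim)-sc).ravel(),(proj(T,ed)-lt).ravel(),(proj(S,ed)-ls).ravel()])
s=least_squares(res,[.49,-.16,-.1,1.6,.095],loss='soft_l1'); print(s.x.round(4), abs(res(s.x)).reshape(-1,2).round(1).tolist())
rim,ed=model(s.x);print(rim.round(3),ed.round(3))
def draw(d,pts,col,sc=1,close=True):
    cv2.polylines(d,[np.int32(pts*16*4)],close,col,1,cv2.LINE_AA,4)
out=[]
for d in(T,S):
    I=cv2.resize(d["img"],None,fx=4,fy=4)
    q=lambda P:(proj(d,P)+.5)
    for k,x in pos.items():
        for z in(0,.075): draw(I,q(ring(x[0],x[1],z,.031)),(255,0,0))
    rr=rim.copy(); draw(I,q(rr),(255,0,0)); rr[:,2]=0; draw(I,q(rr),(255,0,255)); draw(I,q(np.r_[rim[2:],ed]),(0,255,0))
    out.append(I)
a=out[0][480:900,560:1680];b=out[1][360:1240,480:1440]
m=np.hstack([cv2.resize(a,(450,169)),]); 
m=np.vstack([cv2.resize(a,(800,300)),np.hstack([cv2.resize(b[420:],(400,192)),cv2.resize(b[:460],(400,192))])])
cv2.imwrite("pics/m2.png",m[:,:,::-1])
```

```text
A [0.5725 0.2862 0.067 ] 0.01
B [0.5742 0.0709 0.0686] 0.2
C [0.4361 0.0819 0.066 ] 0.01
[ 0.5077 -0.1667 -0.1576  1.5771  0.0898] [[0.1, 0.1], [0.4, 1.3], [0.4, 0.3], [0.0, 0.8], [0.6, 3.3], [1.8, 0.0], [0.2, 1.8], [0.6, 0.7], [0.4, 0.1], [0.8, 0.4], [0.2, 0.8], [0.8, 1.0]]
[[ 0.439 -0.055  0.09 ]
 [ 0.408 -0.252  0.09 ]
 [ 0.576 -0.279  0.09 ]
 [ 0.607 -0.081  0.09 ]] [[ 0.613 -0.082  0.26 ]
 [ 0.582 -0.28   0.26 ]]
```

View pics/m2.png

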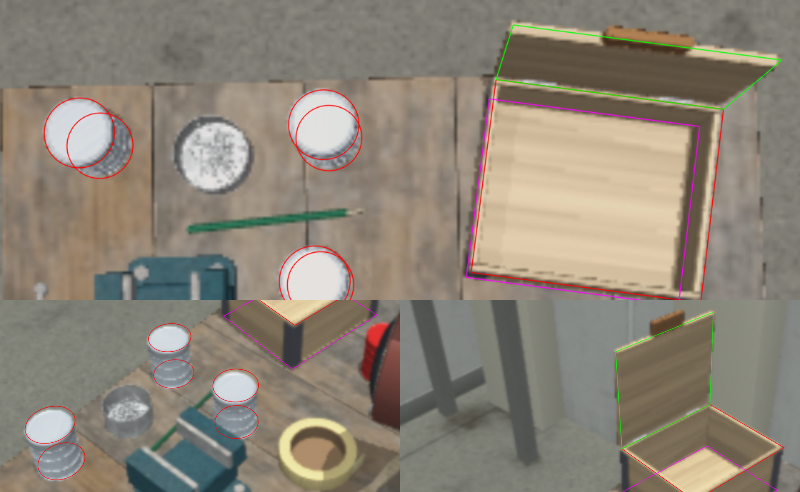

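The overlay fits: tin tops at A (0.573,0.286), B (0.574,0.071) and C (0.436,0.082). The chest is at (0.508,-0.167) with yaw -0.158, and the lid is at about 1.58 rad. The grey vise, pencil and nail tin mean the fingers should close along world x. Next is a row planner that prints units for me to type.

```bash
cat > plan.py <<'E'
# usage: plan.py x y z heading n opening  -> prints rows (tool x heading, tool pointing down)
import sys, json
from h import *
x,y,z,hd,n,op=map(float,sys.argv[1:7]); n=int(n)
o=status.get_obs(); p=np.array(o["tool_pos"]); r=R.from_rotvec(o["tool_rot"])
g=np.array([x,y,z]); G=R.from_matrix(np.array([[np.cos(hd),np.sin(hd),0],[np.sin(hd),-np.cos(hd),0],[0,0,-1]]).T.T)
w=(r.inv()*G).as_rotvec(); step=w/n; rows=[]
for i in range(n):
    rr=r*R.from_rotvec(step*i)   # axes before the row's turn
    s=rr.inv().apply((g-p)/n)/.03
    rows.append([*(np.degrees(step)/5).round(2),*s.round(2),op])
print("max",np.abs(np.array(rows)).max()); 
for i in range(0,n,5): print(json.dumps([[float(v) for v in q] for q in rows[i:i+5]]))
E
python3 plan.py .436 .082 .2 1.571 25 1
```

```text
max 1.0
[[-0.0, -0.0, -0.54, 0.58, -0.71, 0.04, 1.0], [-0.0, -0.0, -0.54, 0.61, -0.68, 0.04, 1.0], [-0.0, -0.0, -0.54, 0.64, -0.65, 0.04, 1.0], [-0.0, -0.0, -0.54, 0.67, -0.62, 0.04, 1.0], [-0.0, -0.0, -0.54, 0.7, -0.59, 0.04, 1.0]]
[[-0.0, -0.0, -0.54, 0.73, -0.56, 0.04, 1.0], [-0.0, -0.0, -0.54, 0.75, -0.52, 0.04, 1.0], [-0.0, -0.0, -0.54, 0.78, -0.48, 0.04, 1.0], [-0.0, -0.0, -0.54, 0.8, -0.45, 0.04, 1.0], [-0.0, -0.0, -0.54, 0.82, -0.41, 0.04, 1.0]]
[[-0.0, -0.0, -0.54, 0.84, -0.37, 0.04, 1.0], [-0.0, -0.0, -0.54, 0.85, -0.33, 0.04, 1.0], [-0.0, -0.0, -0.54, 0.87, -0.29, 0.04, 1.0], [-0.0, -0.0, -0.54, 0.88, -0.25, 0.04, 1.0], [-0.0, -0.0, -0.54, 0.89, -0.21, 0.04, 1.0]]
[[-0.0, -0.0, -0.54, 0.9, -0.17, 0.04, 1.0], [-0.0, -0.0, -0.54, 0.91, -0.12, 0.04, 1.0], [-0.0, -0.0, -0.54, 0.91, -0.08, 0.04, 1.0], [-0.0, -0.0, -0.54, 0.91, -0.04, 0.04, 1.0], [-0.0, -0.0, -0.54, 0.92, 0.01, 0.04, 1.0]]
[[-0.0, -0.0, -0.54, 0.91, 0.05, 0.04, 1.0], [-0.0, -0.0, -0.54, 0.91, 0.09, 0.04, 1.0], [-0.0, -0.0, -0.54, 0.91, 0.13, 0.04, 1.0], [-0.0, -0.0, -0.54, 0.9, 0.18, 0.04, 1.0], [-0.0, -0.0, -0.54, 0.89, 0.22, 0.04, 1.0]]
```

```bash
python3 -m jog '[[0,0,-0.54,0.6,-0.7,0,1],[0,0,-0.54,0.6,-0.7,0,1],[0,0,-0.54,0.65,-0.65,0,1],[0,0,-0.54,0.65,-0.6,0,1],[0,0,-0.54,0.7,-0.6,0,1]]' && python3 -m jog '[[0,0,-0.54,0.75,-0.55,0,1],[0,0,-0.54,0.75,-0.5,0,1],[0,0,-0.54,0.8,-0.5,0,1],[0,0,-0.54,0.8,-0.45,0,1],[0,0,-0.54,0.8,-0.4,0,1]]' && python3 -m jog '[[0,0,-0.54,0.85,-0.35,0,1],[0,0,-0.54,0.85,-0.35,0,1],[0,0,-0.54,0.85,-0.3,0,1],[0,0,-0.54,0.9,-0.25,0,1],[0,0,-0.54,0.9,-0.2,0,1]]' && python3 plan.py .436 .082 .2 1.571 10 1
```

```text
t: 0.92
tool_pos: [0.28, -0.4444, 0.2313]
tool_rot: [-2.986, -0.978, -0.0]
contact_force: [1.3, -0.7, -0.7]
opening: 0.085
grip_force: 0.0
t: 1.55
tool_pos: [0.3199, -0.3127, 0.2314]
tool_rot: [2.85, 1.322, 0.0]
contact_force: [-0.3, 0.1, -0.3]
opening: 0.0855
grip_force: 0.0
t: 2.17
tool_pos: [0.359, -0.1805, 0.2314]
tool_rot: [2.675, 1.647, 0.0]
contact_force: [0.4, -0.3, 1.1]
opening: 0.085
grip_force: 0.0
max 1.0
[[0.0, 0.0, -0.54, 0.9, -0.16, 0.1, 1.0], [0.0, 0.0, -0.54, 0.9, -0.12, 0.1, 1.0], [0.0, 0.0, -0.54, 0.91, -0.08, 0.1, 1.0], [0.0, 0.0, -0.54, 0.91, -0.04, 0.1, 1.0], [0.0, 0.0, -0.54, 0.91, 0.0, 0.1, 1.0]]
[[0.0, 0.0, -0.54, 0.91, 0.05, 0.1, 1.0], [0.0, 0.0, -0.54, 0.91, 0.09, 0.1, 1.0], [0.0, 0.0, -0.54, 0.9, 0.13, 0.1, 1.0], [0.0, 0.0, -0.54, 0.89, 0.17, 0.1, 1.0], [0.0, 0.0, -0.54, 0.89, 0.22, 0.1, 1.0]]
```

```bash
python3 -m jog '[[0,0,-0.54,0.9,-0.15,0.1,1],[0,0,-0.54,0.9,-0.1,0.1,1],[0,0,-0.54,0.9,-0.1,0.1,1],[0,0,-0.54,0.9,-0.05,0.1,1],[0,0,-0.54,0.9,0,0.1,1]]' && python3 -m jog '[[0,0,-0.54,0.9,0.05,0.1,1],[0,0,-0.54,0.9,0.1,0.1,1],[0,0,-0.54,0.9,0.15,0.1,1],[0,0,-0.54,0.9,0.15,0.1,1],[0,0,-0.54,0.9,0.2,0.1,1]]' && python3 -m jog '[[0,0,0,0,0,0,1],[0,0,0,0,0,0,1]]' && python3 plan.py .436 .082 .03 1.571 8 1
```

```text
t: 2.8
tool_pos: [0.3972, -0.0502, 0.2163]
tool_rot: [2.462, 1.95, 0.0]
contact_force: [0.1, -0.6, -0.2]
opening: 0.0852
grip_force: 0.0
t: 3.42
tool_pos: [0.4352, 0.081, 0.2013]
tool_rot: [2.216, 2.226, 0.0]
contact_force: [-0.3, -0.1, 0.0]
opening: 0.0852
grip_force: 0.0
t: 3.68
tool_pos: [0.4349, 0.0797, 0.2014]
tool_rot: [2.218, 2.224, -0.001]
contact_force: [-0.3, -0.1, -0.0]
opening: 0.0851
grip_force: 0.0
max 1.0
[[-0.0, 0.0, 0.0, 0.01, 0.0, 0.71, 1.0], [-0.0, 0.0, 0.0, 0.01, 0.0, 0.71, 1.0], [-0.0, 0.0, 0.0, 0.01, 0.0, 0.71, 1.0], [-0.0, 0.0, 0.0, 0.01, 0.0, 0.71, 1.0], [-0.0, 0.0, 0.0, 0.01, 0.0, 0.71, 1.0]]
[[-0.0, 0.0, 0.0, 0.01, 0.0, 0.71, 1.0], [-0.0, 0.0, 0.0, 0.01, 0.0, 0.71, 1.0], [-0.0, 0.0, 0.0, 0.01, 0.0, 0.71, 1.0]]
```

```bash
python3 -m jog '[[0,0,0,0.1,0,0.8,1],[0,0,0,0,0.05,0.8,1],[0,0,0,0,0,0.8,1],[0,0,0,0,0,0.8,1],[0,0,0,0,0,0.8,1]]' && python3 -m jog '[[0,0,0,0,0,0.8,1],[0,0,0,0,0,0.8,1],[0,0,0,0,0,0,1],[0,0,0,0,0,0,1]]' && python3 -m jog '[[0,0,0,0,0,0,-1],[0,0,0,0,0,0,-1],[0,0,0,0,0,0,-1],[0,0,0,0,0,0,-1],[0,0,0,0,0,0,-1]]' 50
```

```text
t: 4.3
tool_pos: [0.4366, 0.082, 0.0809]
tool_rot: [2.22, 2.222, 0.001]
contact_force: [-0.9, -0.3, -0.4]
opening: 0.0854
grip_force: 0.0
t: 4.8
tool_pos: [0.4372, 0.0826, 0.0343]
tool_rot: [2.218, 2.223, 0.002]
contact_force: [-0.1, 0.4, -0.0]
opening: 0.0852
grip_force: 0.0
t: 5.42
tool_pos: [0.437, 0.083, 0.0348]
tool_rot: [2.218, 2.225, -0.0]
contact_force: [-3.4, -1.1, 6.0]
opening: 0.0611
grip_force: 55.5
```

```bash
python3 -m jog '[[0,0,0,0,0,-0.3,-1],[0,0,0,0,0,-0.4,-1],[0,0,0,0,0,-0.3,-1],[0,0,0,0,0,0,-1],[0,0,0,0,0,0,-1]]' && python3 -m jog '[[0,0,0,0,0,0,-1],[0,0,0,0,0,0,-1]]' && python3 -c "
from h import *
o=status.get_obs();print(o['contact_force'],o['effort'])"
```

```text
t: 6.05
tool_pos: [0.4362, 0.0831, 0.063]
tool_rot: [-2.218, -2.225, 0.001]
contact_force: [0.3, 0.3, -6.7]
opening: 0.061
grip_force: 56.4
t: 6.3
tool_pos: [0.4362, 0.0831, 0.0629]
tool_rot: [-2.218, -2.224, 0.001]
contact_force: [0.4, -0.6, -7.9]
opening: 0.0611
grip_force: 56.4
[ 0.37816667 -0.57848514 -7.8891601 ] [ 3.56318371e-03 -2.64322543e+01 -3.69078326e+01  6.16093370e-03
  5.81260014e-03 -2.48627845e-05]
```

The force is -7.9 N, about 0.75 kg, so C is the full tin. Now I'll carry it over the chest.

```bash
python3 -m jog '[[0,0,0,0,0,-0.8,-1],[0,0,0,0,0,-0.9,-1],[0,0,0,0,0,-0.9,-1],[0,0,0,0,0,-0.9,-1],[0,0,0,0,0,-0.9,-1]]' && python3 plan.py .498 -.165 .195 1.413 15 -1
```

```text
t: 6.92
tool_pos: [0.4362, 0.0831, 0.1958]
tool_rot: [-2.218, -2.225, 0.001]
contact_force: [-0.9, -0.0, -7.7]
opening: 0.0608
grip_force: 57.4
max 1.0
[[-0.0, 0.0, 0.12, -0.55, 0.14, 0.0, -1.0], [-0.0, 0.0, 0.12, -0.55, 0.14, 0.0, -1.0], [-0.0, 0.0, 0.12, -0.55, 0.15, 0.0, -1.0], [-0.0, 0.0, 0.12, -0.55, 0.15, 0.0, -1.0], [-0.0, 0.0, 0.12, -0.55, 0.16, 0.0, -1.0]]
[[-0.0, 0.0, 0.12, -0.54, 0.16, 0.0, -1.0], [-0.0, 0.0, 0.12, -0.54, 0.17, 0.0, -1.0], [-0.0, 0.0, 0.12, -0.54, 0.18, 0.0, -1.0], [-0.0, 0.0, 0.12, -0.54, 0.18, 0.0, -1.0], [-0.0, 0.0, 0.12, -0.54, 0.19, 0.0, -1.0]]
[[-0.0, 0.0, 0.12, -0.53, 0.19, 0.0, -1.0], [-0.0, 0.0, 0.12, -0.53, 0.2, 0.0, -1.0], [-0.0, 0.0, 0.12, -0.53, 0.21, 0.0, -1.0], [-0.0, 0.0, 0.12, -0.53, 0.21, 0.0, -1.0], [-0.0, 0.0, 0.12, -0.53, 0.22, 0.0, -1.0]]
```

```bash
python3 -m jog '[[0,0,0.12,-0.55,0.15,0,-1],[0,0,0.12,-0.55,0.15,0,-1],[0,0,0.12,-0.55,0.15,0,-1],[0,0,0.12,-0.55,0.15,0,-1],[0,0,0.12,-0.55,0.15,0,-1]]' && python3 -m jog '[[0,0,0.12,-0.55,0.17,0,-1],[0,0,0.12,-0.55,0.17,0,-1],[0,0,0.12,-0.55,0.17,0,-1],[0,0,0.12,-0.55,0.18,0,-1],[0,0,0.12,-0.55,0.18,0,-1]]' && python3 -m jog '[[0,0,0.12,-0.55,0.2,0,-1],[0,0,0.12,-0.55,0.2,0,-1],[0,0,0.12,-0.5,0.2,0,-1],[0,0,0.12,-0.5,0.2,0,-1],[0,0,0.12,-0.5,0.2,0,-1]]' && python3 -m jog '[[0,0,0,0,0,0,-1],[0,0,0,0,0,0,-1]]' && python3 plan.py .498 -.165 .045 1.413 8 -1
python3 - <<'E'
from h import *
m=np.vstack([np.hstack([cam(n)["img"][90:300,200:480] for n in("top","scene")])]); cv2.imwrite("pics/c1.png",cv2.resize(m,(800,300))[:,:,::-1])
E
```

```text
t: 7.55
tool_pos: [0.4576, -0.001, 0.1949]
tool_rot: [-2.276, -2.164, 0.001]
contact_force: [0.4, 0.5, -7.1]
opening: 0.0609
grip_force: 58.1
t: 8.18
tool_pos: [0.478, -0.085, 0.1953]
tool_rot: [-2.332, -2.105, -0.0]
contact_force: [0.4, 0.9, -7.1]
opening: 0.0608
grip_force: 58.1
t: 8.8
tool_pos: [0.4983, -0.166, 0.1953]
tool_rot: [-2.386, -2.043, -0.0]
contact_force: [1.0, 1.0, -7.6]
opening: 0.0612
grip_force: 58.1
t: 9.05
tool_pos: [0.498, -0.1648, 0.1951]
tool_rot: [-2.385, -2.043, -0.0]
contact_force: [-0.1, 0.5, -7.4]
opening: 0.0612
grip_force: 58.0
max 1.0
[[-0.0, -0.0, 0.01, -0.0, 0.0, 0.63, -1.0], [-0.0, -0.0, 0.01, -0.0, 0.0, 0.63, -1.0], [-0.0, -0.0, 0.01, -0.0, 0.0, 0.63, -1.0], [-0.0, -0.0, 0.01, -0.0, 0.0, 0.63, -1.0], [-0.0, -0.0, 0.01, -0.0, 0.0, 0.63, -1.0]]
[[-0.0, -0.0, 0.01, -0.0, 0.0, 0.63, -1.0], [-0.0, -0.0, 0.01, -0.0, 0.0, 0.63, -1.0], [-0.0, -0.0, 0.01, -0.0, 0.0, 0.63, -1.0]]
```

View pics/c1.png

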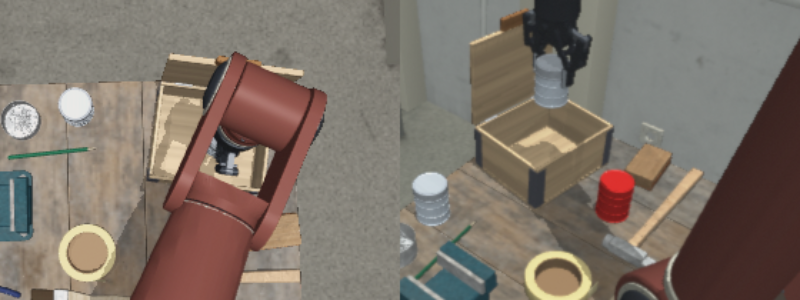

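Top crop: the wrist fork sits over the chest and its parallax hides the lid. Scene crop: the tin hangs centred above the chest. I'll check the wrist's height against the lid before lowering.

Run:
```python
from h import *
S=cam("scene");T=cam("top")
for d in(S,T):
    d["img"]=d["img"].copy()
    for z in np.arange(.2,.66,.05):
        u=proj(d,[.498,-.165,z])[0]; cv2.circle(d["img"],tuple(np.int32(u)),2,(255,255,0) if round(z/.05)%2 else (0,255,255),-1)
    u=proj(d,[[.59,-.18,.285]])[0]; cv2.circle(d["img"],tuple(np.int32(u)),2,(255,0,255),-1)
a=cv2.resize(S["img"][0:240,180:460],None,fx=1.43,fy=1.43);b=cv2.resize(T["img"][60:300,220:500],None,fx=1.43,fy=1.43)
cv2.imwrite("pics/c2.png",np.hstack([a,b])[:,:,::-1])
print(status.get_obs()["q"])
```

```text
[-4.61107462e-01 -1.65266369e-01  1.88275398e+00  1.47662179e-04
  1.42424943e+00 -3.07770136e-01]
```

View pics/c2.png

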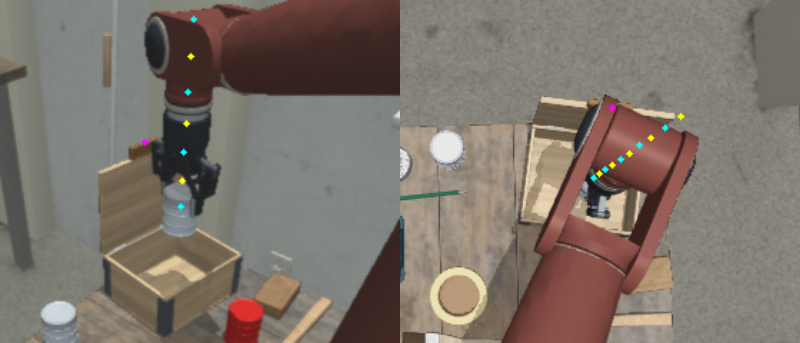

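The wrist reference dots show the fork bottom about 0.21 m above the TCP and about 55 mm forward of the tool axis, against 95 mm to the lid. It's safe to lower.

```bash
python3 -m jog '[[0,0,0,0,0,0.6,-1],[0,0,0,0,0,0.7,-1],[0,0,0,0,0,0.7,-1],[0,0,0,0,0,0.7,-1],[0,0,0,0,0,0.7,-1]]' && python3 -m jog '[[0,0,0,0,0,0.6,-1],[0,0,0,0,0,0.5,-1],[0,0,0,0,0,0.3,-1],[0,0,0,0,0,0.1,-1],[0,0,0,0,0,0,-1]]'
```

```text
t: 9.88
tool_pos: [0.4973, -0.1644, 0.0912]
tool_rot: [-2.384, -2.043, 0.001]
contact_force: [-0.2, -0.3, -7.0]
opening: 0.061
grip_force: 58.0
t: 10.5
tool_pos: [0.4984, -0.1652, 0.0487]
tool_rot: [2.385, 2.044, 0.0]
contact_force: [0.1, -0.3, -7.1]
opening: 0.0607
grip_force: 58.0
```

```bash
python3 -m jog '[[0,0,0,0,0,0.08,-1],[0,0,0,0,0,0.08,-1],[0,0,0,0,0,0,-1],[0,0,0,0,0,0,-1]]'; python3 -m jog '[[0,0,0,0,0,0.05,-1],[0,0,0,0,0,0,-1],[0,0,0,0,0,0,-1]]'
```

```text
t: 11.0
tool_pos: [0.4981, -0.165, 0.0436]
tool_rot: [2.386, 2.044, 0.0]
contact_force: [-0.4, -0.1, -7.4]
opening: 0.0614
grip_force: 58.0
t: 11.38
tool_pos: [0.498, -0.1649, 0.0419]
tool_rot: [-2.386, -2.044, 0.0]
contact_force: [-0.4, -0.0, -7.0]
opening: 0.061
grip_force: 58.0
```

```bash
python3 -m jog '[[0,0,0,0,0,0.04,-1],[0,0,0,0,0,0,-1],[0,0,0,0,0,0,-1]]'; python3 -m jog '[[0,0,0,0,0,0.03,-1],[0,0,0,0,0,0,-1],[0,0,0,0,0,0,-1]]'
```

```text
t: 11.75
tool_pos: [0.4982, -0.165, 0.0409]
tool_rot: [2.386, 2.044, 0.0]
contact_force: [0.7, 0.1, -6.4]
opening: 0.0613
grip_force: 58.1
t: 12.12
tool_pos: [0.4983, -0.1651, 0.0409]
tool_rot: [2.386, 2.044, -0.0]
contact_force: [-4.6, 2.4, 5.1]
opening: 0.0612
grip_force: 58.5
```

```bash
python3 -m jog '[[0,0,0,0,0,0,0.55],[0,0,0,0,0,0,0.65],[0,0,0,0,0,0,0.75],[0,0,0,0,0,0,0.75],[0,0,0,0,0,0,0.75]]' 20; python3 -m jog '[[0,0,0,0,0,-0.4,0.75],[0,0,0,0,0,-0.8,0.75],[0,0,0,0,0,-0.9,0.75],[0,0,0,0,0,-0.9,0.75],[0,0,0,0,0,-0.9,0.75]]'
```

```text
t: 12.75
tool_pos: [0.4981, -0.165, 0.0399]
tool_rot: [2.386, 2.044, 0.0]
contact_force: [0.0, -0.3, -0.2]
opening: 0.0746
grip_force: 0.0
t: 13.38
tool_pos: [0.4982, -0.165, 0.1588]
tool_rot: [2.385, 2.043, 0.001]
contact_force: [0.5, 0.3, 0.3]
opening: 0.0748
grip_force: 0.0
```

```bash
python3 -m jog '[[0,0,0,0,0,-0.9,0.5],[0,0,0,0,0,-1,0],[0,0,0,0,0,-1,-1],[0,0,0,0,0,-1,-1],[0,0,0,0,0,-1,-1]]' && python3 -m jog '[[0,0,0,0,0,-1,-1],[0,0,0,0,0,-0.5,-1],[0,0,0,0,0,0,-1]]' ; python3 plan.py .656 -.191 .35 1.413 6 -1
python3 - <<'E'
from h import *
S=cam("scene");T=cam("top"); a=cv2.resize(S["img"][60:270,200:400],None,fx=1.9,fy=1.9)
b=cv2.resize(T["img"][110:320,250:450],None,fx=1.9,fy=1.9)
cv2.imwrite("pics/c3.png",np.hstack([a,b])[:,:,::-1])
E
```

```text
t: 14.0
tool_pos: [0.4979, -0.1649, 0.3059]
tool_rot: [2.385, 2.043, 0.001]
contact_force: [-0.0, -0.2, -0.4]
opening: -0.0001
grip_force: 0.0
t: 14.38
tool_pos: [0.4984, -0.1651, 0.3504]
tool_rot: [2.384, 2.042, 0.002]
contact_force: [0.9, -0.2, -0.2]
opening: 0.0004
grip_force: 0.0
max 1.0
[[0.0, 0.0, 0.01, -0.01, 0.89, 0.0, -1.0], [0.0, 0.0, 0.01, -0.01, 0.89, 0.0, -1.0], [0.0, 0.0, 0.01, -0.01, 0.89, 0.0, -1.0], [0.0, 0.0, 0.01, -0.01, 0.89, 0.0, -1.0], [0.0, 0.0, 0.01, -0.01, 0.89, 0.0, -1.0]]
[[0.0, 0.0, 0.01, -0.0, 0.89, 0.0, -1.0]]
```

View pics/c3.png

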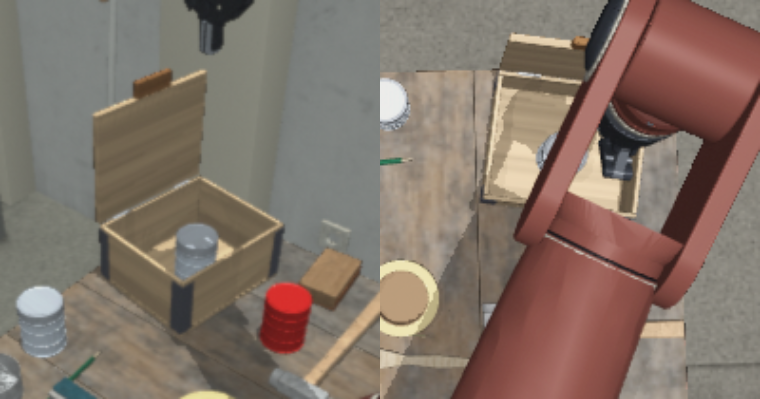

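The tin stands upright in the chest, the lid is still open, and the fingers are clear above. Next: over the lid, then down behind it.

```bash
python3 -m jog '[[0,0,0,0,0.9,0,-1],[0,0,0,0,0.9,0,-1],[0,0,0,0,0.9,0,-1],[0,0,0,0,0.9,0,-1],[0,0,0,0,0.9,0,-1]]' && python3 -m jog '[[0,0,0,0,0.9,0,-1],[0,0,0,0,0,0.3,-1],[0,0,0,0,0,0.8,-1],[0,0,0,0,0,0.8,-1],[0,0,0,0,0,0.8,-1]]' && python3 -m jog '[[0,0,0,0,0,0.7,-1],[0,0,0,0,0,0,-1],[0,0,0,0,0,0,-1]]'
python3 - <<'E'
from h import *
o=status.get_obs(); r=R.from_euler('z',-.158); c=np.array([.508,-.167,0])
p=r.inv().apply(o["tool_pos"]-c); print("tcp in chest",p.round(4))
prev=None
for a in np.linspace(1.55,0,17):
    t=np.array([.085-.15*np.cos(a)+.01*np.sin(a)+.0145, .0955+.15*np.sin(a)+.01*np.cos(a)])
    if prev is not None: print(round(a,2),t.round(3),"y,z units",round((t-prev)[0]/.03,2),round(-(t-prev)[1]/.03,2))
    prev=t
E
```

```text
t: 15.1
tool_pos: [0.6317, -0.1856, 0.3464]
tool_rot: [-2.383, -2.042, 0.003]
contact_force: [-0.4, -0.3, 0.9]
opening: 0.0002
grip_force: 0.0
t: 15.72
tool_pos: [0.6565, -0.1894, 0.2654]
tool_rot: [-2.384, -2.042, 0.002]
contact_force: [-0.2, 0.5, 0.1]
opening: -0.0003
grip_force: 0.0
t: 16.1
tool_pos: [0.6582, -0.1899, 0.2477]
tool_rot: [2.385, 2.043, 0.001]
contact_force: [-0.4, 0.6, -0.1]
opening: 0.0001
grip_force: 0.0
tcp in chest [0.152  0.001  0.2477]
1.45 [0.092 0.246] y,z units -0.49 0.0
1.36 [0.077 0.244] y,z units -0.48 0.05
1.26 [0.063 0.241] y,z units -0.48 0.09
1.16 [0.049 0.237] y,z units -0.46 0.14
1.07 [0.036 0.232] y,z units -0.45 0.18
0.97 [0.023 0.225] y,z units -0.43 0.23
0.87 [0.011 0.217] y,z units -0.4 0.27
0.78 [-0.001  0.208] y,z units -0.38 0.31
0.68 [-0.011  0.197] y,z units -0.35 0.34
0.58 [-0.02   0.186] y,z units -0.31 0.37
0.48 [-0.029  0.174] y,z units -0.27 0.4
0.39 [-0.036  0.161] y,z units -0.23 0.43
0.29 [-0.041  0.148] y,z units -0.19 0.45
0.19 [-0.046  0.134] y,z units -0.15 0.46
0.1 [-0.049  0.12 ] y,z units -0.1 0.47
0.0 [-0.05   0.106] y,z units -0.06 0.48
```

```bash
python3 -m jog '[[0,0,0,0,-0.5,0,-1],[0,0,0,0,-0.5,0,-1],[0,0,0,0,-0.5,0,-1],[0,0,0,0,-0.5,0,-1],[0,0,0,0,-0.5,0.05,-1]]' && python3 -m jog '[[0,0,0,0,-0.5,0.1,-1],[0,0,0,0,-0.45,0.15,-1],[0,0,0,0,-0.45,0.2,-1]]'
```

```text
t: 16.73
tool_pos: [0.5838, -0.1785, 0.2468]
tool_rot: [2.384, 2.042, 0.002]
contact_force: [1.9, 0.2, 2.8]
opening: -0.0001
grip_force: 1.1
t: 17.1
tool_pos: [0.5417, -0.1718, 0.2319]
tool_rot: [2.385, 2.044, 0.0]
contact_force: [1.4, -0.1, 2.2]
opening: 0.0
grip_force: 0.9
```

Contact is light and the lid is moving. I'll continue along the arc.

```bash
python3 -m jog '[[0,0,0,0,-0.45,0.25,-1],[0,0,0,0,-0.4,0.25,-1],[0,0,0,0,-0.4,0.3,-1],[0,0,0,0,-0.35,0.35,-1],[0,0,0,0,-0.3,0.35,-1]]' && python3 -m jog '[[0,0,0,0,-0.25,0.4,-1],[0,0,0,0,-0.25,0.45,-1],[0,0,0,0,-0.2,0.45,-1],[0,0,0,0,-0.15,0.45,-1],[0,0,0,0,-0.1,0.45,-1]]'
```

```text
t: 17.73
tool_pos: [0.4853, -0.1629, 0.186]
tool_rot: [-2.385, -2.043, 0.001]
contact_force: [0.5, -0.3, 1.9]
opening: -0.0002
grip_force: 0.7
t: 18.35
tool_pos: [0.4577, -0.1587, 0.1198]
tool_rot: [-2.386, -2.044, 0.0]
contact_force: [0.1, -0.3, 0.6]
opening: 0.0001
grip_force: 0.5
```

```bash
python3 -m jog '[[0,0,0,0,0,0.25,-1],[0,0,0,0,0,0.2,-1],[0,0,0,0,0,0.1,-1],[0,0,0,0,0,0,-1]]'; python3 -m jog '[[0,0,0,0,0,0.07,-1],[0,0,0,0,0,0.07,-1],[0,0,0,0,0,0,-1]]'
```

```text
t: 18.85
tool_pos: [0.4582, -0.1587, 0.1055]
tool_rot: [-2.385, -2.044, 0.001]
contact_force: [-4.3, 1.6, 7.2]
opening: 0.0
grip_force: 3.1
t: 19.23
tool_pos: [0.4583, -0.1588, 0.1052]
tool_rot: [-2.384, -2.043, 0.002]
contact_force: [-14.4, 7.3, 27.9]
opening: -0.0001
grip_force: 13.8
```

Firm contact at z = 0.105, so the lid is shut. Retreat and check.

```bash
python3 -m jog '[[0,0,0,0,0,-0.3,-1],[0,0,0,0,0,-0.8,-1],[0,0,0,0,0,-1,-1],[0,0,0,0,0,-1,-1],[0,0,0,0,0,-1,-1]]'; python3 -m jog '[[0,0,0,0,0,-1,-1],[0,0,0,-0.5,0,-1,-1],[0,0,0,-0.5,0,-0.5,-1],[0,0,0,0,0,0,-1],[0,0,0,0,0,0,-1]]'
python3 - <<'E'
from h import *
S=cam("scene");T=cam("top"); a=cv2.resize(S["img"][120:330,120:400],None,fx=1.43,fy=1.43)
b=cv2.resize(T["img"][110:320,140:420],None,fx=1.43,fy=1.43)
cv2.imwrite("pics/c4.png",np.hstack([a,b])[:,:,::-1])
E
```

```text
t: 19.85
tool_pos: [0.4582, -0.1588, 0.2241]
tool_rot: [2.385, 2.044, 0.001]
contact_force: [-0.0, -0.6, -0.4]
opening: 0.0002
grip_force: 0.0
t: 20.48
tool_pos: [0.453, -0.1881, 0.2965]
tool_rot: [-2.384, -2.042, 0.001]
contact_force: [-0.9, -0.1, -1.9]
opening: -0.0001
grip_force: 0.0
```

View pics/c4.png

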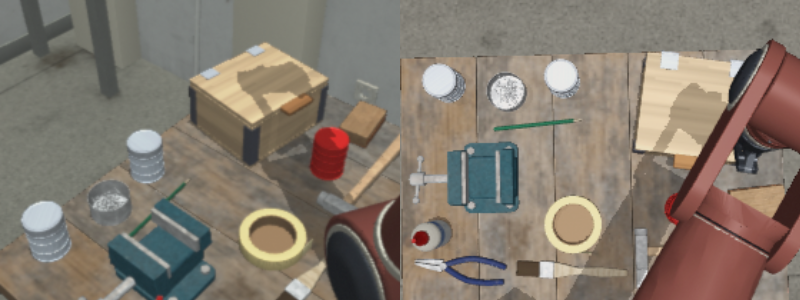

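The lid is flat shut at about (258,90) in the scene crop. Both empty tins, the nail tin and the sanding block are where they started, and the arm is clear.

```bash
python3 -c "
from station import finish_job
print(finish_job())"
```

```text
the job is handed in; nothing more can be done
None
```

I put the full tin (about 0.75 kg by lifting it, the only one I had to pick up) upright in the chest, closed the lid gently, and handed the job in at about 20.5 s; the last pictures show the lid flat shut and the other things where they stood, but no verdict came back.

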